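# Open the mini centrifuge

### The job

The run in the mini centrifuge is over: open it so that the tubes can be taken out. Press the orange release tab at its front down with closed fingertips, take the finger off so that the lid springs up, then gently push the lid up and over to the back until it rests fully open. Use the fingertips only and do not pinch or force the lid; leave the centrifuge standing where it is, keep off the rotor and tubes, and do not disturb the sample jar, the Petri dish or the amber bottle beside it.

Things in the scene. Friction and masses are not known exactly. Their poses are not given: they have to be found in the camera images.
- centrifuge: Mini centrifuge, loose, 1.6 kg, rubber feet: white base 178 x 116 mm, round white housing 124 to 136 mm wide, its top 72 mm above the table (103 mm over the closed lid). Origin: under the centre of the housing, at table height. x points to its back (lid hinge), -x to its front (orange tab, blue lip), z up; at yaw 0 its front faces the robot.
- tab_press (a point): Point on top of the orange release tab to press straight down on: 101 mm in front of the centrifuge's origin, 60 mm above the table, 27 mm in front of the lid lip's edge. The tab is a ribbed paddle 38 mm wide (along y) that reaches from 78 to 110 mm in front of the origin. It rocks about a pin below its back edge; the point moves with it.
- release_tab (a joint): Angle of the tab (rad): 0 at rest, 0.32 fully down (press point then about 6 mm lower, 2 mm farther forward). The hook frees the lid at about 0.17. About 2.5 to 3.5 N at the press point frees the lid, 4 to 5 N is fully down; the tab springs back up when let go.
- lid (a joint): Opening angle of the lid (rad): 0 closed and latched. Once freed, a spring plunger lifts it within a second to about 0.85, where it rests. Above about 1.45 its own weight carries it in a second or two to its stop at 1.85, fully open, leaning back; below 1.25 it sinks back to about 0.85 (damped hinge). About 1 N at the lip moves it.
- lid_lip (a point): Middle of the front edge of the blue lip of the lid, 144 mm from the hinge line; moves with the lid (closed: 74 mm in front of the origin, 74.5 mm above the table). Lip 44 mm wide, 4 mm thick; a latch tongue 20 mm wide hangs 8 mm below it, starting 4 mm behind the edge. The lid is a tinted dome with a blue rim, 128 mm across, 31 mm high.
- lid_hinge (a point): Middle of the lid's hinge line, which runs along y of the centrifuge, 70 mm behind its origin, 74.5 mm above the table. The lid swings up and to the back (+x of the centrifuge). Open, its lip stands 0.21 m above the table.
- rotor: Black rotor, 90 mm across, with small tubes with coloured caps, in the bowl under the lid; top 68 mm above the table. Origin: its underside, on the axis of the housing, 36 mm above the table. Not to be touched.
- sample_jar: Bystander: white sample jar with a red screw lid, 48 mm across, 58 mm tall, loose. Origin: centre of its underside.
- dish: Bystander: blue Petri dish, 74 mm across, 14 mm tall, loose. Origin: centre of its underside.
- amber_bottle: Bystander: small amber reagent bottle with a white cap, 52 mm across, 110 mm tall, loose. Origin: centre of its underside.

How it is judged (in metres and radians):
On the way, in this order (a step that is already met when the one before it is completed fails the run):
1. the release tab has been pressed down far enough to free the lid (value of joint release_tab above 0.15 rad).
2. the tab has been let go again and the lid has sprung up (value of joint release_tab below 0.06 rad and value of joint lid above 0.6 rad), for 0.1 s.
At the end, for the whole second after the job is handed in: The lid rests against its open stop (more than 1.75 of 1.85 rad) and is still, the release tab is back up (below 0.06 rad), the centrifuge stands level within 20 mm of where it stood, and the jar, dish and bottle stand upright within 15 mm of where they stood (value of joint lid above 1.75 rad and velocity of joint lid below 0.1 rad/s and value of joint release_tab below 0.06 rad and distance of centrifuge from where it was at the start of the episode below 0.02 m and angle between centrifuge's own z axis and vertical below 0.05 rad and linear speed of centrifuge below 0.02 m/s and distance of each of sample_jar, dish, amber_bottle from where it was at the start of the episode below 0.015 m and angle between each of sample_jar, dish, amber_bottle's own z axis and vertical below 0.1 rad); the robot touches nothing.
It fails at once if the centrifuge is lifted, tipped, or shifted by more than 20 mm (distance of centrifuge from where it was at the start of the episode above 0.02 m or height (world z) of centrifuge above 0.01 m or angle between centrifuge's own z axis and vertical above 0.12 rad).
It fails at once if the lid is pinched or forced: the fingers press on it with more than 25 N (contact force between the fingers and lid above 25 N).
It fails at once if the rotor or its tubes are touched (contact force between any of the arm, the fingers and rotor above 0.5 N).
It fails at once if the sample jar, the Petri dish or the amber bottle is moved by more than 15 mm or tipped (distance of any of sample_jar, dish, amber_bottle from where it was at the start of the episode above 0.015 m or angle between any of sample_jar, dish, amber_bottle's own z axis and vertical above 0.3 rad).
It also fails if it takes over 40 s, if anything falls off the work surface, if the arm or the gripper's body presses on something with over 40 N, if the wrist force passes 120 N, or if a joint passes its speed limit or range.

### The arm

A 6-joint arm with a two-finger parallel gripper is mounted at the origin on a cart in front of the work surface, level with it; the furniture and walls round the work are solid. World frame = base frame: x ahead of the robot, y to its left, z up, the work surface at z = 0. Lengths are in m, angles in degrees, forces in N, time in s.
With the tool pointing down it reaches from about 0.35 to 0.875 m from the base axis. Payload 4.2 kg.
Tool frame: the origin (TCP) lies midway between the tips of the shut fingers; the grasp point (between the pads) lies 19 mm behind it; z points along the fingers, y is the line along which they close (so a half turn about z gives the same grasp; the last joint's range is limited). The gripper opens to 87 mm and grips with 3 to 60 N. Pads are 19 mm wide; open, the fingers measure 117 mm over their backs; the gripper's body (75 mm by 190 mm) begins 51 mm behind the grasp point.
Start: joints at [91.708, 22.042, 0.453, 0, -68.411, -14.817], TCP at [0.142, 0.609, 0.223] pointing down, gripper open.
Joint ranges: [-179.83, 179.83], [-69.29, 118.12], [-61.27, 80.66], [-181.25, 117.63], [-171.15, -9.14], [-177.46, 177.46]. Speed limits (degrees/s): [159.86, 159.86, 180, 180, 180, 180].

### API

Orientations are given as a 3x3 rotation matrix whose columns are the frame's x, y, z axes.
In Python, from station import sensors, eyes, workorder gives the robot as it stands.
- The arm moves only by the tool hand_motion, called after "Emit:" as name(argument=value, ...) on one line, values as JSON. Schema: {"type":"object","properties":{"ticks":{"type":"array","items":{"type":"number"},"minItems":7,"maxItems":56},"only":{"type":"string"},"quiet":{"type":"boolean"},"lines":{"type":"string"}},"required":["ticks"],"additionalProperties":false}. ticks is one flat list of numbers that holds 1 to 8 rows one after another, with no inner brackets; each row has 7 numbers: the opening from 0.0 (shut) to 1.0 (fully open), then dx, dy, dz in shares of 75 cm (1.0 is 75 cm), then a rotation vector rx, ry, rz in normalised numbers (1 is 180 degrees); each row is the pose to reach, as a shift and turn from the pose commanded when the call began, along the tool's axes at that moment; what a row does not reach only later rows make up. A row lasts 1/10 s, in which the tool goes at most 0.05 m and 8.59 degrees, less where a joint would pass 70% of its speed; a pose out of reach is approached as far as the arm can. The fingers move at their own pace and stop on an object; the grip force is fixed at half the most. Time passes only in rows, so rows that do not move let the fingers close. The tool returns the time, the measured TCP pose, the force, the opening and the grip force at its end. only (a regular expression) keeps the lines of the reply that match it, lines (a string "A,B") keeps lines A to B, and quiet returns only ok. A shift or turn number past 1, either way, is cut back to 1. Input that does not fit is refused with a message, and nothing moves.
- sensors.sense(): the state, without advancing time (a new reading comes with each control period).
- eyes.capture(name): name is "side" or "top"; returns a dict with "pixels" (480x640x3 uint8, red, green, blue), "z_map" (480x640 float32, m along the optical axis (not along the pixel's ray), 0 where there is no reading), "K" (3x3 intrinsics, pixels), "world_from_camera" (4x4, takes a point from camera to world coordinates). Camera axes: x right, y up, looking along -z (the intrinsics and any distortion apply to the point x, -y, -z); pixel columns grow to the right and rows downward; lengths in m; the calibration is good to about 2 mm. A picture is of the moment at which its call begins.
- workorder.finish_job(): hands the job in; it is judged then, once.
The state is a dict: "time_s": time; "joints": joint angles; "joint_velocities": joint speeds; "effort": joint torques, N m; "tcp_pos": TCP position; "ee_rot": TCP orientation; "wrist_force": force on the tool from outside, world axes, zero at the start; "moment": the same for the moment, N m; "gripper_width": opening from 0.0 (shut) to 1.0 (fully open); "gripper_force": force on a finger pad.
Only numpy, scipy, OpenCV 4.12 (cv2) and the standard library are available. Lean on these libraries where they do the work, as an engineer would, in place of code of your own. Each camera call takes 0.05 s, during which the arm holds its last target. There are 200 camera calls.

## Working session

There is one attempt and no reset: what is moved stays moved. The work goes in short steps, Python scripts to look and compute and a tool call to move; the robot and the scene stay as the last step left them, time stands still between calls to the robot, and variables do not carry over. Pictures are saved under pics/ and viewed, at most 10 in all, crops included, and the job is handed in when it is done.

```bash
mkdir -p pics; cat > h.py <<'E'
import numpy as np,cv2
from station import sensors,eyes,workorder
def cap(n,f):
    d=eyes.capture(n); np.savez('/tmp/'+f,**d); cv2.imwrite(f'pics/{f}.png',d['pixels'][:,:,::-1]); return d
def world(d,u,v):
    z=float(d['z_map'][int(v),int(u)]); K=d['K']
    p=np.array([(u-K[0,2])/K[0,0]*z,-(v-K[1,2])/K[1,1]*z,-z,1]); return (d['world_from_camera']@p)[:3]
def proj(d,P):
    p=np.linalg.inv(d['world_from_camera'])@np.r_[P,1]; K=d['K']
    return K[0,0]*p[0]/-p[2]+K[0,2], K[1,1]*-p[1]/-p[2]+K[1,2]
def load(f): return dict(np.load('/tmp/'+f+'.npz'))
E
python3 - <<'E'
from h import *
for n in('side','top'):
    d=cap(n,n+'0'); print(n,d['K'].round(1).tolist(),d['world_from_camera'].round(3).tolist(),[k for k in d])
s=sensors.sense(); print(s['time_s'],s['tcp_pos'],np.array(s['ee_rot']).round(3).tolist(),s['gripper_width'])
E
```

```text
side [[569.9, 0.0, 312.5], [0.0, 569.9, 244.3], [0.0, 0.0, 1.0]] [[0.997, 0.042, -0.068, 0.516], [-0.079, 0.622, -0.779, -0.741], [0.01, 0.782, 0.624, 0.71], [0.0, 0.0, 0.0, 1.0]] ['pixels', 'z_map', 'K', 'world_from_camera']
top [[585.5, 0.0, 320.8], [0.0, 585.5, 223.2], [0.0, 0.0, 1.0]] [[0.008, 0.981, -0.192, 0.342], [-1.0, 0.006, -0.011, 0.05], [-0.01, 0.192, 0.981, 1.222], [0.0, 0.0, 0.0, 1.0]] ['pixels', 'z_map', 'K', 'world_from_camera']
0.1 [0.14160581 0.60818584 0.22156643] [[0.974, -0.227, -0.0], [-0.227, -0.974, -0.002], [0.0, 0.002, -1.0]] 1.0004530896403345
```

View pics/side0.png

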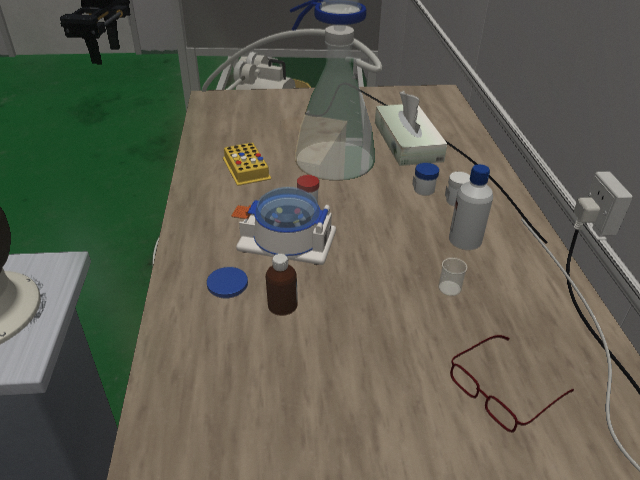

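View pics/top0.png

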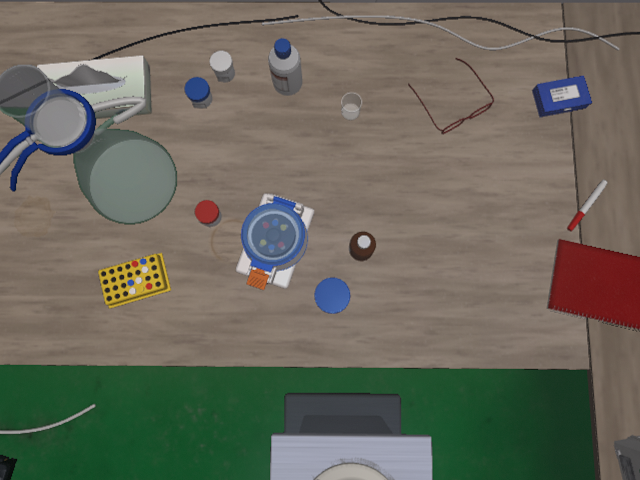

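The side view shows the centrifuge at (288,222), its tab at (243,212), and the bottle, dish and jar at (281,285), (227,282) and (308,188). The top view shows the housing at (274,237), the tab at (258,279) and the hinge near (284,203). I'll enlarge both.

```bash
python3 - <<'E'
from h import *
for n,(u,v,w,h) in dict(top=(190,180,200,150),side=(200,170,160,120)).items():
    i=load(n+'0')['pixels'][v:v+h,u:u+w,::-1]; s=800//w
    cv2.imwrite(f'pics/c_{n}.png',cv2.resize(i,None,fx=s,fy=s,interpolation=cv2.INTER_CUBIC))
E
```

```text
(no output)
```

View pics/c_top.png

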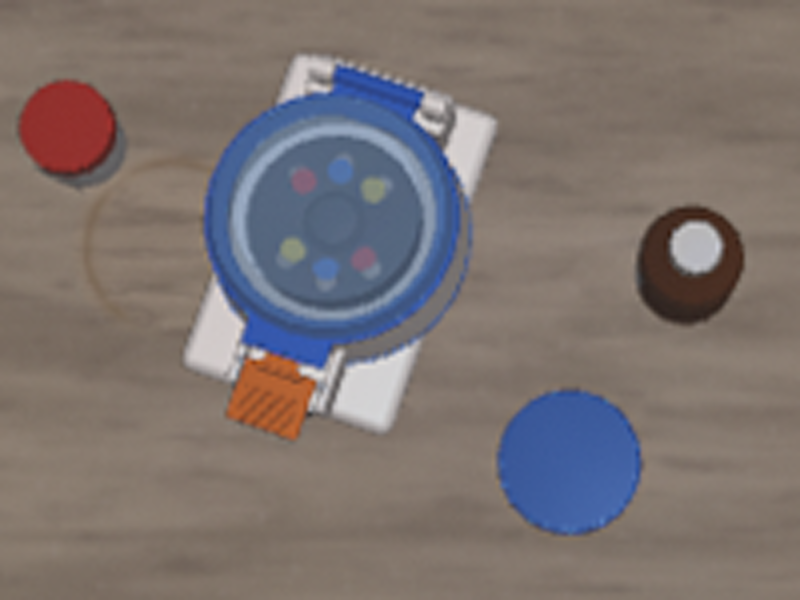

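View pics/c_side.png

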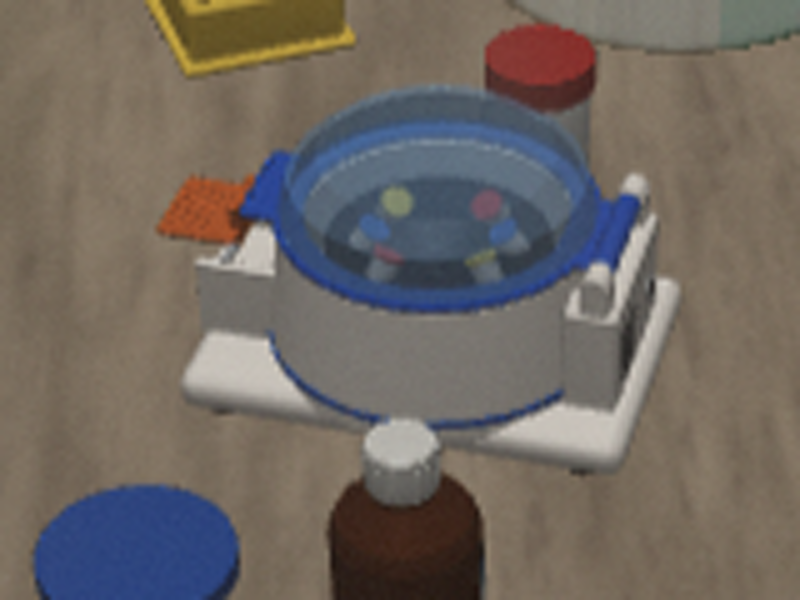

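```bash
cat > fit.py <<'E'
from h import *
from scipy.optimize import least_squares
T,S=load('top0'),load('side0')
t=lambda a:(190+a[0]/4,180+a[1]/4); s=lambda a:(200+a[0]/5,170+a[1]/5)
obs={'tabfront':(t((262,428)),s((174,203))),'lip':(t((285,354)),s((259,185))),'hinge':(t((377,90)),s((619,228)))}
for k,(a,b) in obs.items():
    r=least_squares(lambda P:np.r_[np.subtract(proj(T,P),a),np.subtract(proj(S,P),b)],[.4,.1,.06])
    print(k,r.x.round(4),'res',r.fun.round(1),'depth',world(T,*a).round(4),world(S,*b).round(4))
for k,a in dict(tab=(272,398),dish=(570,462),jar=(68,127),cap=(696,248)).items(): print(k,world(T,*t(a)).round(4))
# outline points: tab corners (z .06), lip corners, at model heights
R=lambda y:np.array([[np.cos(y),-np.sin(y),0],[np.sin(y),np.cos(y),0],[0,0,1]])
M=[((-.110,.019,.060),t((227,417)),T),((-.110,-.019,.060),t((298,438)),T),((-.074,.022,.0745),t((243,343)),T),((-.074,-.022,.0745),t((325,365)),T),((-.07,0,.0745),None,0)]
M=[m for m in M if m[1]]+[((-.074,0,.0745),s((259,185)),S)]
f=lambda q:np.concatenate([np.subtract(proj(C,R(q[2])@np.array(p)+[q[0],q[1],0]),o) for p,o,C in M])
r=least_squares(f,[.45,.1,-.3]); print('pose',r.x[:2].round(4),np.degrees(r.x[2]).round(2),r.fun.round(1))
q=r.x; print('press',(R(q[2])@[-.101,0,.06]+[q[0],q[1],0]).round(4))
E
python3 fit.py
```

```text
tabfront [0.4408 0.1924 0.056 ] res [-0.1 -0.6 -0.6  0.1] depth [0.4397 0.1923 0.055 ] [ 0.4352  0.2786 -0.0041]
lip [0.4757 0.1801 0.0717] res [-0.1 -0.4 -0.4  0.1] depth [0.4745 0.1796 0.0748] [0.4768 0.1741 0.0761]
hinge [0.6111 0.1372 0.0748] res [-0.1 -1.4 -1.3  0.4] depth [0.6075 0.1368 0.0774] [0.6133 0.1344 0.0776]
tab [0.4544 0.1874 0.0582]
dish [0.4268 0.0385 0.0162]
jar [0.5925 0.2962 0.0544]
cap [ 0.5231 -0.0207  0.109 ]
pose [0.5457 0.1592] -16.62 [ 0.2 -0.5  0.6 -0.2 -0.4 -0.6  0.3  0.4 -1.  -1.1]
press [0.4489 0.1881 0.06  ]
```

```bash
cat > goal.py <<'E'
from h import *
from scipy.spatial.transform import Rotation as Ro
O=np.array([.5445,.159,0]);C=Ro.from_euler('z',-17,degrees=True).as_matrix()
def goal(local,tilt):
    s=sensors.sense(); R=np.array(s['ee_rot']);p=np.array(s['tcp_pos'])
    down=Ro.from_matrix(np.array([[1,0,0],[0,-1,0],[0,0,-1.]]))
    G=C@(down*Ro.from_euler('y',tilt,degrees=True)).as_matrix()
    P=O+C@np.array(local)
    print('shift',(R.T@(P-p)).round(4),'rot',np.degrees(Ro.from_matrix(R.T@G).as_rotvec()).round(2),'target',P.round(4))
E
python3 -c "
from goal import *
goal([-.096,0,.11],17)"
```

```text
shift [0.3985 0.3393 0.1123] rot [-0.46 16.98  3.87] target [0.4527 0.1871 0.11  ]
```

Careful with the scale: shifts go in shares of 75 cm and turns go in shares of 180 degrees. That gives: 0.29 m / 0.75 = 0.3867, 0.254 m / 0.75 = 0.3387, 17 degrees / 180 = 0.0944.

Emit:
hand_motion(ticks=[0,0.048,0.0413,0,0,0.0111,0.0028,0,0.096,0.0827,0,0,0.0222,0.0056,0,0.1453,0.124,0,0,0.0333,0.0083,0,0.1933,0.164,0,0,0.0444,0.0111,0,0.2413,0.2053,0,0,0.0556,0.0139,0,0.2893,0.2467,0,0,0.0667,0.0167,0,0.3387,0.288,0,-0.0011,0.0778,0.0194,0,0.3867,0.3293,0,-0.0026,0.0944,0.0215])

```text
time_s: 0.9
tcp_pos: [0.3691, 0.3007, 0.2227]
ee_rot: [[0.914, -0.293, 0.282], [-0.28, -0.956, -0.084], [0.294, -0.002, -0.956]]
wrist_force: [0.0, -0.3, 0.5]
gripper_width: 0.359
gripper_force: 0.0
```

```bash
python3 -c "
from goal import *
goal([-.096,0,.11],17)"
```

```text
shift [0.0752 0.0844 0.1408] rot [-0.12 -0.09 -0.05] target [0.4527 0.1871 0.11  ]
```

Scaled: 0.14 m / 0.75 = 0.1867, 0.12 m / 0.75 = 0.16.

Emit:
hand_motion(ticks=[0,0.0333,0.04,0.0267,0,0,0,0,0.0667,0.08,0.0667,0,0,0,0,0.0867,0.112,0.1133,0,0,0,0,0.094,0.112,0.16,0,0,0,0,0.1003,0.112,0.1867,0,0,0,0,0.1003,0.112,0.1867,0,0,0,0,0.1003,0.112,0.1867,0,0,0])

```text
time_s: 1.6
tcp_pos: [0.4516, 0.1891, 0.1106]
ee_rot: [[0.914, -0.293, 0.28], [-0.28, -0.956, -0.084], [0.292, -0.001, -0.956]]
wrist_force: [-0.3, -1.0, 0.4]
gripper_width: 0.004
gripper_force: 0.0
```

```bash
python3 - <<'E'
from goal import *
goal([-.096,0,.064],17)
for n,(u,v,w,h) in dict(top=(200,180,160,150),side=(200,130,160,150)).items():
    i=cap(n,n+'1')['pixels'][v:v+h,u:u+w]
    cv2.imwrite(f'pics/d_{n}.png',cv2.resize(i[:,:,::-1],None,fx=2.5,fy=4 if 0 else 2.5,interpolation=cv2.INTER_CUBIC))
cv2.imwrite('pics/d.png',np.hstack([cv2.imread('pics/d_top.png'),cv2.imread('pics/d_side.png')]))
E
```

```text
shift [-0.0121  0.0017  0.045 ] rot [-0.07  0.   -0.04] target [0.4527 0.1871 0.064 ]
```

View pics/d.png

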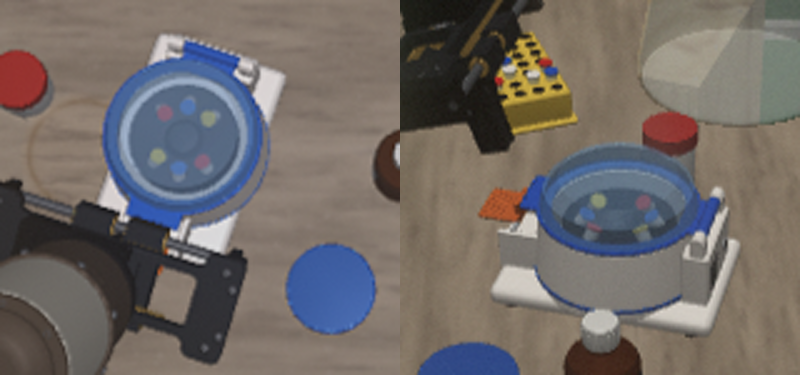

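Tip hangs above the tab (side crop tip ~(490,145), tab (505,205)). I'll go down in small steps.

Scaled: 0.045 m / 0.75 = 0.06, -0.0121 m / 0.75 = -0.0161.

Emit:
hand_motion(ticks=[0,-0.0067,0.0023,0.0267,0,0,0,0,-0.014,0.0023,0.0533,0,0,0,0,-0.0161,0.0023,0.06,0,0,0,0,-0.0161,0.0023,0.06,0,0,0])

```text
time_s: 2.1
tcp_pos: [0.4524, 0.1874, 0.0642]
ee_rot: [[0.915, -0.291, 0.281], [-0.279, -0.957, -0.084], [0.293, -0.002, -0.956]]
wrist_force: [1.0, -1.3, -0.2]
gripper_width: 0.008
gripper_force: 0.0
```

Emit:
hand_motion(ticks=[0,-0.0008,0,0.0027,0,0,0,0,-0.0008,0,0.0027,0,0,0])

```text
time_s: 2.3
tcp_pos: [0.4532, 0.1884, 0.063]
ee_rot: [[0.914, -0.291, 0.282], [-0.28, -0.957, -0.082], [0.294, -0.004, -0.956]]
wrist_force: [0.6, 1.1, 1.1]
gripper_width: 0.007
gripper_force: 0.3
```

Emit:
hand_motion(ticks=[0,-0.0008,0,0.0027,0,0,0,0,-0.0008,0,0.0027,0,0,0])

```text
time_s: 2.5
tcp_pos: [0.453, 0.1882, 0.0603]
ee_rot: [[0.914, -0.291, 0.281], [-0.279, -0.957, -0.082], [0.293, -0.004, -0.956]]
wrist_force: [-1.1, 0.8, 2.6]
gripper_width: 0.007
gripper_force: 0.9
```

Scaled: 0.002 m / 0.75 = 0.0027, -0.0006 m / 0.75 = -0.0008.

Emit:
hand_motion(ticks=[0,-0.0008,0,0.0027,0,0,0,0,-0.0008,0,0.0027,0,0,0])

```text
time_s: 2.7
tcp_pos: [0.453, 0.188, 0.0579]
ee_rot: [[0.914, -0.291, 0.281], [-0.279, -0.957, -0.082], [0.293, -0.003, -0.956]]
wrist_force: [-0.7, 2.2, 2.3]
gripper_width: 0.001
gripper_force: 1.4
```

Emit:
hand_motion(ticks=[0,-0.0008,0,0.0027,0,0,0,0,-0.0008,0,0.0027,0,0,0,0,-0.0008,0,0.0027,0,0,0])

```text
time_s: 3.0
tcp_pos: [0.453, 0.1881, 0.0561]
ee_rot: [[0.914, -0.291, 0.281], [-0.279, -0.957, -0.082], [0.293, -0.004, -0.956]]
wrist_force: [-4.0, 2.6, 6.1]
gripper_width: 0.009
gripper_force: 6.2
```

```bash
python3 -c "
from h import *
c=cap('side','side2')['pixels'][130:280,200:360,::-1]
cv2.imwrite('pics/e.png',cv2.resize(c,None,fx=3,fy=3))"
```

```text
(no output)
```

View pics/e.png

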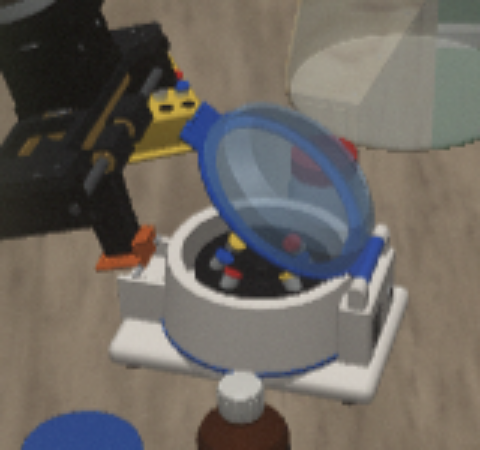

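Tab is fully down and the lid is standing up at rest (lip ~(197,122) in crop), with the body clear of it. I'll let the tab go.

Scaled: -0.115 m / 0.75 = -0.1533, -0.11 m / 0.75 = -0.1467.

Emit:
hand_motion(ticks=[0,0,0,-0.0267,0,0,0,0,0,0,-0.0667,0,0,0,0,0,0,-0.1067,0,0,0,0,0,0,-0.1467,0,0,0,0,0,0,-0.1533,0,0,0,0,0,0,-0.1533,0,0,0])

```text
time_s: 3.65
tcp_pos: [0.4204, 0.1968, 0.1659]
ee_rot: [[0.914, -0.293, 0.281], [-0.28, -0.956, -0.083], [0.293, -0.003, -0.956]]
wrist_force: [-0.7, 0.7, -0.5]
gripper_width: 0.006
gripper_force: 0.0
```

```bash
python3 -c "
from goal import *
goal([-.07,0,.172],17);goal([-.03,0,.175],17);goal([0.01,0,.195],17);goal([0.055,0,.205],17)
c=cap('side','side3')['pixels'][130:280,200:360,::-1]
cv2.imwrite('pics/f.png',cv2.resize(c,None,fx=3,fy=3))"
```

```text
shift [ 0.0589 -0.0002  0.0117] rot [-0.15 -0.03 -0.06] target [0.4776 0.1795 0.172 ]
shift [ 0.098  -0.0002  0.0205] rot [-0.15 -0.03 -0.06] target [0.5158 0.1678 0.175 ]
shift [ 0.1421 -0.0003  0.0131] rot [-0.15 -0.03 -0.06] target [0.5541 0.1561 0.195 ]
shift [ 0.1881 -0.0003  0.0168] rot [-0.15 -0.03 -0.06] target [0.5971 0.1429 0.205 ]
```

View pics/f.png

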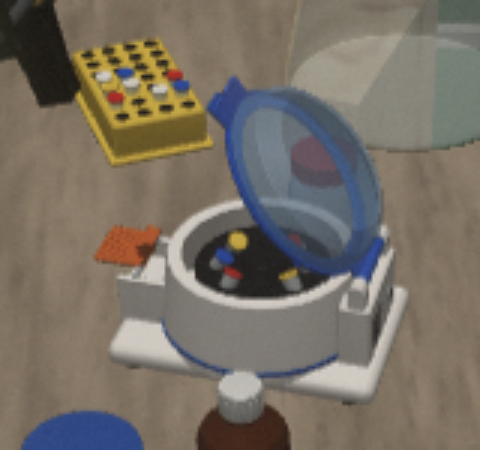

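Tab back up (125,245 in crop), lid resting ajar with lip at ~(228,97), tip at (55,100) clear. Approach and push gently.

Scaled: 0.104 m / 0.75 = 0.1387, 0.07 m / 0.75 = 0.0933.

Emit:
hand_motion(ticks=[0,0.04,0,0.008,0,0,0,0,0.0787,0,0.016,0,0,0,0,0.0933,0,0.02,0,0,0,0,0.1067,0,0.024,0,0,0,0,0.1173,0,0.0253,0,0,0,0,0.128,0,0.0267,0,0,0,0,0.1387,0,0.0253,0,0,0])

```text
time_s: 4.4
tcp_pos: [0.5208, 0.1658, 0.1775]
ee_rot: [[0.915, -0.292, 0.279], [-0.28, -0.956, -0.084], [0.292, -0.001, -0.957]]
wrist_force: [-1.8, -0.5, -0.4]
gripper_width: 0.005
gripper_force: 0.2
```

```bash
python3 -c "
from goal import *
print(proj(load('side3'),O+C@[-.025,0,.183]))
goal([0.01,0,.195],17);goal([0.055,0,.205],17)
c=cap('side','side4')['pixels'][130:280,200:360,::-1]
cv2.imwrite('pics/g.png',cv2.resize(c,None,fx=3,fy=3))"
```

```text
(np.float64(272.64850009960287), np.float64(160.1860473368413))
shift [ 0.0383 -0.0004 -0.0066] rot [-0.06  0.04  0.  ] target [0.5541 0.1561 0.195 ]
shift [ 0.0842 -0.0004 -0.0031] rot [-0.06  0.04  0.  ] target [0.5971 0.1429 0.205 ]
```

View pics/g.png

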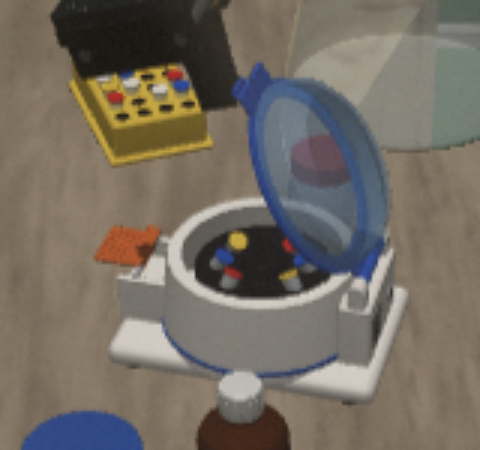

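The finger (tip ~(240,105)) is against the lip and the lid is rising, at about 2 N. I'll keep pushing.

Scaled: 0.045 m / 0.75 = 0.06, 0.038 m / 0.75 = 0.0507.

Emit:
hand_motion(ticks=[0,0.0107,0,-0.0027,0,0,0,0,0.0213,0,-0.0053,0,0,0,0,0.032,0,-0.0067,0,0,0,0,0.0413,0,-0.008,0,0,0,0,0.0507,0,-0.0088,0,0,0,0,0.06,0,-0.008,0,0,0])

```text
time_s: 5.05
tcp_pos: [0.561, 0.154, 0.197]
ee_rot: [[0.914, -0.292, 0.281], [-0.28, -0.956, -0.083], [0.293, -0.002, -0.956]]
wrist_force: [0.2, 0.7, 0.8]
gripper_width: 0.007
gripper_force: 0.1
```

Emit:
hand_motion(ticks=[0,0.0093,0,0,0,0,0,0,0.0187,0,0.0013,0,0,0,0,0.028,0,0.0013,0,0,0,0,0.0373,0,0.0013,0,0,0,0,0.0453,0,0.0027,0,0,0])

```text
time_s: 5.55
tcp_pos: [0.5927, 0.1443, 0.2049]
ee_rot: [[0.914, -0.292, 0.28], [-0.28, -0.956, -0.083], [0.293, -0.002, -0.956]]
wrist_force: [0.8, 1.0, -0.8]
gripper_width: 0.002
gripper_force: 0.0
```

```bash
python3 -c "
from goal import *
goal([0.055,0,.205],17)
c=cap('side','side5')['pixels'][130:280,200:360,::-1]
cv2.imwrite('pics/h.png',cv2.resize(c,None,fx=3,fy=3))"
```

```text
shift [0.0045 0.     0.0013] rot [-0.12 -0.02 -0.03] target [0.5971 0.1429 0.205 ]
```

View pics/h.png

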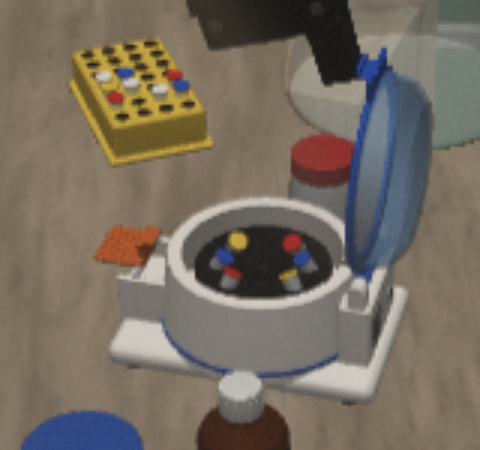

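The lid is now nearly upright (lip (372,65)), with the finger at its lip. A little farther, then wait.

Scaled: 0.02 m / 0.75 = 0.0267, 0.014 m / 0.75 = 0.0187.

Emit:
hand_motion(ticks=[0,0.0093,0,0.0027,0,0,0,0,0.0187,0,0.0053,0,0,0,0,0.0267,0,0.008,0,0,0,0,0.0267,0,0.008,0,0,0,0,0.0267,0,0.008,0,0,0,0,0.0267,0,0.008,0,0,0,0,0.0267,0,0.008,0,0,0])

```text
time_s: 6.3
tcp_pos: [0.6118, 0.1383, 0.2049]
ee_rot: [[0.914, -0.292, 0.28], [-0.28, -0.956, -0.084], [0.292, -0.002, -0.956]]
wrist_force: [-0.5, -0.6, 0.1]
gripper_width: 0.007
gripper_force: 0.0
```

Emit:
hand_motion(ticks=[0,-0.04,0,-0.0133,0,0,0,0,-0.0933,0,-0.04,0,0,0,0,-0.1467,0,-0.0667,0,0,0,0,-0.2,0,-0.08,0,0,0,0,-0.24,0,-0.08,0,0,0,0,-0.2667,0,-0.08,0,0,0,0,-0.2667,0,-0.08,0,0,0,0,-0.2667,0,-0.08,0,0,0])

```text
time_s: 7.1
tcp_pos: [0.4123, 0.1998, 0.2042]
ee_rot: [[0.915, -0.291, 0.281], [-0.279, -0.957, -0.082], [0.293, -0.003, -0.956]]
wrist_force: [0.5, 1.0, -0.0]
gripper_width: 0.003
gripper_force: 0.0
```

Emit:
hand_motion(ticks=[0,0,0,0,0,0,0,0,0,0,0,0,0,0,0,0,0,0,0,0,0,0,0,0,0,0,0,0,0,0,0,0,0,0,0,0,0,0,0,0,0,0,0,0,0,0,0,0,0,0,0,0,0,0,0,0])

```text
time_s: 7.9
tcp_pos: [0.4123, 0.1993, 0.2037]
ee_rot: [[0.914, -0.292, 0.28], [-0.28, -0.956, -0.084], [0.292, -0.002, -0.956]]
wrist_force: [-0.6, 0.1, -0.3]
gripper_width: 0.004
gripper_force: 0.0
```

```bash
python3 -c "
from goal import *
a=1.85;d=cap('side','side6')
for a in(1.55,1.75,1.85): u,v=proj(d,O+C@[.07-.144*np.cos(a),0,.0745+.144*np.sin(a)]);print(a,(u-200)*3,(v-130)*3)
cv2.imwrite('pics/i.png',cv2.resize(d['pixels'][130:280,200:360,::-1],None,fx=3,fy=3))"
```

```text
1.55 367.846201222907 56.09851480969945
1.75 415.9580354958941 65.20271733217709
1.85 439.42794219035164 72.94255957466362
```

View pics/i.png

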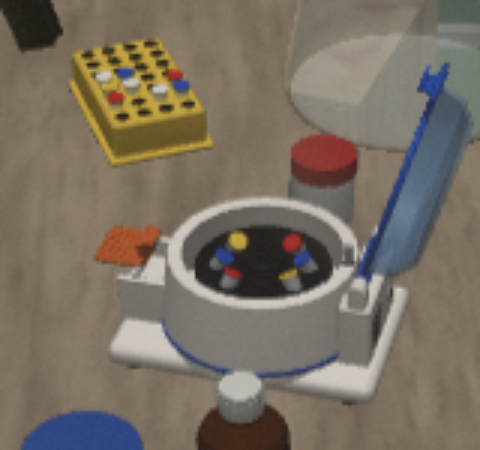

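Lip at ~(436,70), which matches the 1.85 stop. The tab is up, everything stands in place and the arm is clear. I'll wait half a second, check the lid is still, then hand in.

Emit:
hand_motion(ticks=[0,0,0,0,0,0,0,0,0,0,0,0,0,0,0,0,0,0,0,0,0,0,0,0,0,0,0,0,0,0,0,0,0,0,0], lines="1,1")

```text
time_s: 8.45
```

```bash
python3 -c "
from h import *
a=load('side6')['pixels'].astype(int);b=cap('side','side7')['pixels'].astype(int)
m=(abs(a-b).sum(2)>90)[140:280,300:370].sum();print(m)
if m<60: print(workorder.finish_job())"
```

```text
0
the job is handed in; nothing more can be done
None
```

The centrifuge is open: I pressed the tab and let it spring back, then pushed the lid over until it rested still at its stop (about 1.84 rad from the image). I handed the job in at about 8.5 s; it returned no verdict.

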